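# Throw the safety pawl over with the release rod and lower the press onto the phone

### The job

The press head is held up by a safety pawl. Use the orange-handled release rod to reach up under the yellow guard and throw the pawl fully over (do not touch the pawl with the gripper or arm), and put the rod back in its rest. Then lower the press head by its black knob until the spring foot stands on the phone and is pushed in about half-way, without ever bottoming it, and let go; leave the bottle and the screw dish where they stand.

Things in the scene. Friction and masses are not known exactly. Their poses are not given: they have to be found in the camera images.
- press: Small bench press. Origin at bench level; x to its back, y to its left seen from the front, z up (mm in this frame): blue base x -100..85, y -130..100, 16 thick; column 36 square, 346 tall at x 45, y -60; nest with black phone centred x -15, y 45, phone top 58 to 72 high (not told exactly). The guard and the pawl are told under the points; they stand at the right front.
- guard_edge (a point): Mid lower edge of the yellow guard's front skirt (press x -74, y -64, z 188; x axis as the press). Skirt 4 mm thick. Guard: x -76..-18, y -106..-36, roof at z 246, side cheeks down to the base, open at the back; the rod goes in below the skirt, opening 62 wide (y -102..-40), 172 high. Inside at y -64 the way is clear up to x 0. A level rod cannot lift high enough: slope it.
- tail_under (a point): Fixed point in the guard, press x -24, y -64, z 188. Straight above it hangs the pawl's red tail, a 6 mm bar along y from its pivot (y -92) to its free end (y -52, lower). The tail's underside lies 7 to 22 mm above this point, differing from press to press: feel for it with the rod sloping up to the back 25 to 45 degrees. It tips over when raised to at most 25 mm above it. Resists with 0.3 to 5 N.
- pawl (a joint): Angle of the pawl, a steel prop under the head's rack (12 mm pitch), with a brass weight on top (rad). 0 to 0.25: leans into the teeth, so that the head cannot be lowered more than about 18 mm. It grows as the tail's free end is raised; at about 0.3 the weight tips over and the pawl falls by itself to 0.65 and stays there, fully over and clear of the teeth.
- head (a joint): How far the press head has been lowered (m), 0 to 0.095; starts at 0 to 0.012. The head's own friction holds it at any height: 2 to 6 N push it down, about 11 N lift it. From joint 0 the foot meets the phone after 60 to 78 mm.
- foot (a joint): How far the spring foot under the head is pushed in (m): 0 hanging free, 0.012 bottomed. Spring 0.6 N per mm.
- knob_top (a point): Centre of the top of the black knob on the head, above the foot (moves with the head). Knob 32 mm across, 30 mm high, at press x -15, y 45; top 275 mm above the bench when joint head is 0. Can be gripped or pushed from above.
- rod_grip (a point): Where to grip the release rod, on its axis; x axis points to the tip. Orange handle 12 mm square, 90 mm long, from 77 mm behind to 13 mm ahead of this point; then a steel shank 8 mm thick to the rounded tip, 113 mm ahead. Weighs 60 g, balances 20 mm ahead. At the start it lies level in its rest, axis 36 mm above the bench.
- rod_tip (a point): End of the release rod's rounded steel tip, on its axis.
- rest: Black rest of the rod: foot 180 x 44 x 6 mm, origin at the centre of its underside, x along the rod. U slots with flared sides: on a post at x -80 (floor 30 mm high, 17 wide at the floor, for the handle) and at x 70 (floor 32 high, 13 wide, for the shank). The rod belongs in it with rod_grip at x -18, y 0, z 36, tip towards +x.
- cleaner: White cleaner bottle, 59 x 59 x 118 mm, a bystander. Origin at its underside.
- dish: Steel screw dish, 65 mm across and 14 mm high, a bystander. Origin at its underside.

How it is judged:
On the way:
1. the pawl is thrown fully over while the head is still up (value of joint pawl above 0.55 rad and value of joint head below 0.035 m), for 0.2 s.
At the end, for the whole second after the job is handed in: The pawl is thrown over (joint above 0.55 rad); the foot stands on the phone, pushed in 2.5 to 9.5 mm of its 12 mm, the head at rest; the rod lies in both slots of its rest (within 27 mm lengthwise of its place, level and let go) (value of joint pawl above 0.55 rad and value of joint foot between 0.0025 and 0.0095 m and velocity of joint head between -0.005 and 0.005 m/s and z of rod_grip in the frame of rest between 0.03 and 0.041 m and y of rod_grip in the frame of rest between -0.007 and 0.007 m and x of rod_grip in the frame of rest between -0.045 and 0.009 m and angle between the x axis of rod_grip and the x axis of rest, either way round below 0.08 rad); the robot touches nothing.
It fails at once if the gripper or arm touches the pawl, its weight or its tail (contact force between any of the arm, the fingers and pawl above 0.3 N).
It fails at once if the spring foot is bottomed on the phone (value of joint foot above 0.0116 m).
It fails at once if the cleaner bottle is shifted or knocked over (distance of cleaner from where it was at the start of the episode above 0.03 m).
It fails at once if the screw dish is shifted (distance of dish from where it was at the start of the episode above 0.03 m).
It also fails if it takes over 72 s, if anything falls off the work surface, if the arm or the gripper's body presses on something with over 40 N, if the wrist force passes 120 N, or if a joint passes its speed limit or range.

### The arm

A 6-joint arm with a two-finger parallel gripper is mounted at the origin on a cart in front of the work surface, level with it; the furniture and walls round the work are solid. World frame = base frame: x ahead of the robot, y to its left, z up, the work surface at z = 0. Lengths are in m, angles in rad, forces in N, time in s.
With the tool pointing down it reaches from about 0.325 to 0.875 m from the base axis. Payload 4.4 kg.
Tool frame: the origin (TCP) lies where the fingers leave the gripper's body, on its centre line; the fingertips stand 73 mm ahead of it and the grasp point (between the pads) lies 54 mm ahead of it (robot.grip_depth is the distance from the TCP to the grasp point, in m); z points along the fingers, y is the direction in which the jaws open and shut (so a half turn about z gives the same grasp; the last joint's range is limited). The gripper opens to 85 mm and grips with 20 to 120 N. Pads are 22 mm wide; open, the fingers measure 114 mm over their backs; the gripper's body (76 mm by 85 mm) begins 54 mm behind the grasp point. The pads swing forward as they close: fully open they stand 13 mm farther back than shut.
Start: joints at [-1.423, 0.207, 1.542, -0, 1.393, -0.15], TCP at [0.169, -0.55, 0.304] pointing down, gripper open.
Joint ranges: [-2.73, 2.73], [-0.86, 2.22], [0.23, 2.46], [-1.11, 4.25], [0.08, 2.63], [-2.82, 2.82]. Speed limits (rad/s): [2.79, 2.79, 3.14, 3.14, 3.14, 3.14].

### API

Orientations are given as a rotation vector (axis times angle).
In Python, from station import robot gives the robot as it stands. The module is installed in compiled form; this text tells all that it offers.
- The arm moves only by the tool send_rows, never from a script. Its argument "commands" is a list of rows, each a list of 5 numbers: the shift along the tool's x, y, z in mm, then the turn about the tool's z in rad, then the opening, from -1 (shut) to 1 (fully open). In form: [[tx, ty, tz, roll, jaw], ...]. A call has 1 to 12 rows; each row shifts and turns the commanded pose from where the row before left it, along the tool's axes as they then stand; what a row does not reach is not made up. A row lasts 1/12 s, in which the tool goes at most 41.7 mm and 7.16 degrees, less where a joint would pass 70% of its speed; a pose out of reach is approached as far as the arm can. A call is refused whole if a number of a shift passes 41.7 or a number of a turn 0.125, either way. A call with a gripper value outside its range is refused whole. The fingers move at their own pace and stop on an object; "force" is the grip in N (left out, the last holds). Time passes only in rows, so rows that do not move let the fingers close. It gives the time, the measured TCP pose, the force and the opening at its end, in the units of the state.
- robot.state(): the state, without advancing time (a new reading comes with each control period).
- robot.get_image(name): name is "scene" or "top"; returns a dict with "pixels" (384x512x3 uint8, red, green, blue), "fx", "fy", "cx", "cy" (pixels), "rvec" (rotation vector, rad) and "tvec" (3), from world to camera coordinates, as OpenCV has them. Camera axes: x right, y down, z forward; pixel columns grow to the right and rows downward; lengths in m; the calibration is good to about 2 mm. A picture is of the moment at which its call begins. There is no depth.
- robot.sign_off(): hands the job in, once; it reports no verdict.
The state is a dict: "time": time; "qpos": joint angles; "qd": joint speeds; "tau": joint torques, N m; "position": TCP position; "orientation": TCP orientation; "wrist_force": force on the tool from outside, world axes, zero at the start; "torque": the same for the moment, N m; "width": opening from 0.0 (shut) to 1.0 (fully open).
Only numpy, scipy, OpenCV 4.12 (cv2) and the standard library are available. Lean on these libraries where they do the work, as an engineer would, in place of code of your own. Each camera call takes 0.05 s, during which the arm holds its last target. There are 200 camera calls.

## Working session

There is one attempt and no reset: what is moved stays moved. The work goes in short steps, Python scripts to look and compute and a tool call to move; the robot and the scene stay as the last step left them, time stands still between calls to the robot, and variables do not carry over. Pictures are saved under pics/ and viewed, about 8 in all and at most 12, crops included, and the job is handed in when it is done.

Besides the shell and the picture viewer there is one more tool, called after "Request:" as name([rows], argument=value, ...), one row to a line, values as JSON. send_rows: Moves the arm, as the interface text tells. Its arguments: {"type":"object","properties":{"commands":{"type":"array","items":{"type":"array","items":{"type":"number"}}},"force":{"type":"number"}},"required":["commands"]}

```bash
mkdir -p pics
cat > h.py <<'E'
import numpy as np, cv2
from station import robot
def cam(n):
    d=robot.get_image(n); d['R']=cv2.Rodrigues(np.array(d['rvec'],float))[0]; d['t']=np.array(d['tvec'],float); return d
def ray(d,u,v):
    r=d['R'].T@np.array([(u-d['cx'])/d['fx'],(v-d['cy'])/d['fy'],1.]); return -d['R'].T@d['t'], r/np.linalg.norm(r)
def onz(d,u,v,z):
    c,r=ray(d,u,v); return c+r*(z-c[2])/r[2]
def proj(d,p):
    q=d['R']@np.array(p)+d['t']; return d['fx']*q[0]/q[2]+d['cx'], d['fy']*q[1]/q[2]+d['cy']
def tri(d1,p1,d2,p2):
    c1,r1=ray(d1,*p1); c2,r2=ray(d2,*p2)
    s=np.linalg.lstsq(np.c_[r1,-r2],c2-c1,rcond=None)[0]; a=c1+s[0]*r1;b=c2+s[1]*r2
    return (a+b)/2, np.linalg.norm(a-b)
def save(d,f): cv2.imwrite(f,d['pixels'][:,:,::-1])
E
python3 - <<'E'
from h import *
for n in('scene','top'):
    d=cam(n); save(d,f'pics/{n}0.png'); print(n,d['fx'],d['cx'],d['cy'],ray(d,d['cx'],d['cy']))
s=robot.state(); print(s)
E
```

```text
scene 385.4766794147781 254.96114843294404 188.9021871980418 (array([0.08545197, 0.55521007, 0.83179608]), array([ 0.46330292, -0.65319039, -0.59890961]))
top 366.1947272827723 255.0050614856287 189.44926883275303 (array([ 0.49549352, -0.13475241,  1.17832412]), array([ 0.12502125, -0.03119046, -0.99166367]))
{'time': 0.1, 'qpos': array([-1.42351347e+00,  2.07382243e-01,  1.54282983e+00,  5.30078899e-06,
        1.39351678e+00, -1.50517063e-01]), 'qd': array([-4.05222574e-06,  7.79266432e-04, -3.80447762e-03, -2.23134833e-04,
        1.77998171e-03,  1.44683440e-03]), 'tau': array([-4.29172460e-04, -3.84089971e+01, -2.92548931e+01, -1.96883962e-04,
        4.85794502e-03,  1.45106173e-05]), 'position': array([ 0.1686155 , -0.54915289,  0.30280589]), 'orientation': array([-3.10471818e+00, -4.65738017e-01, -1.36113683e-05]), 'wrist_force': array([ 0.57182534, -0.51307028,  0.23711443]), 'torque': array([-0.00795497,  0.04731707, -0.0224681 ]), 'width': 1.0018347605140978}
```

View pics/scene0.png

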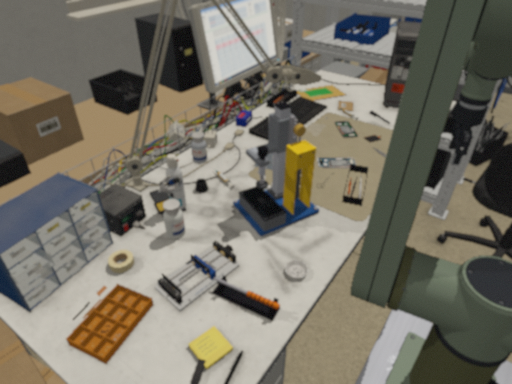

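View pics/top0.png

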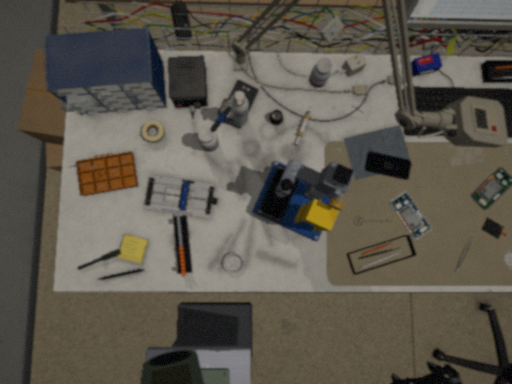

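Run:
```python
from h import *
a=cv2.imread('pics/scene0.png');b=cv2.imread('pics/top0.png')
A=cv2.resize(a[90:330,150:350],None,fx=2.5,fy=2.5,interpolation=3)[:600]
B=cv2.resize(b[150:290,150:350],None,fx=4,fy=4,interpolation=3)
A2=cv2.resize(a[90:330,150:350],(480,576)); 
cv2.imwrite('pics/ca.png',A[:600]); cv2.imwrite('pics/cb.png',B)
D={n:cam(n) for n in('scene','top')}
for n in D:
    print(n,[np.round(proj(D[n],p)) for p in([0.3,0,0],[.5,0,0],[.5,-.2,0],[.5,.2,0])])
d=D['top']
for uv in((182,245),(300,200),(232,262),(207,140),(318,212)): print(uv,onz(d,*uv,0.03))
```

```text
scene [array([313., 318.]), array([248., 281.]), array([287., 239.]), array([199., 335.])]
top [array([199., 299.]), array([201., 234.]), array([264., 234.]), array([137., 233.])]
(182, 245) [0.46526337 0.05321854 0.03      ]
(300, 200) [ 0.6081275  -0.31349098  0.03      ]
(232, 262) [ 0.41436762 -0.10145923  0.03      ]
(207, 140) [ 0.79827279 -0.01600578  0.03      ]
(318, 212) [ 0.57064471 -0.37020312  0.03      ]
```

View pics/ca.png

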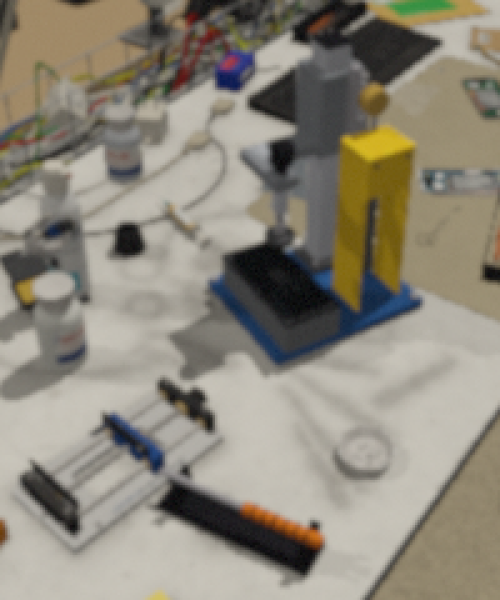

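View pics/cb.png

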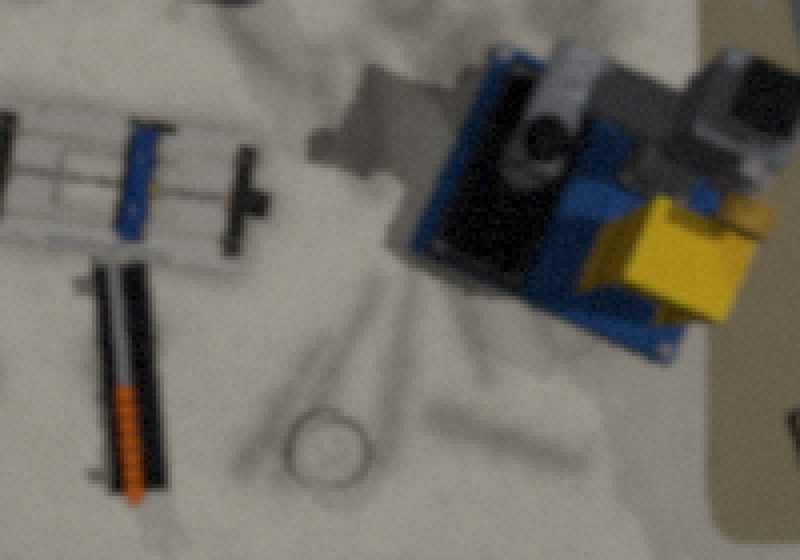

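Run:
```python
from h import *
S,T=cam('scene'),cam('top'); save(S,'pics/s1.png');save(T,'pics/t1.png')
def mask(d,lo,hi):
    return cv2.inRange(cv2.cvtColor(d['pixels'],cv2.COLOR_RGB2HSV),lo,hi)
def roi(m,x0,y0,x1,y1):
    o=np.zeros_like(m);o[y0:y1,x0:x1]=m[y0:y1,x0:x1];return o
# rod handle
hc={}
for n,d,r in(('s',S,(230,280,290,330)),('t',T,(165,235,200,285))):
    m=roi(mask(d,(4,150,90),(14,255,255)),*r); p=np.argwhere(m)[:,::-1]; c=p.mean(0)
    u=np.linalg.svd(p-c)[2][0]; pr=(p-c)@u; hc[n]=c; print('rod',n,len(p),c,u,c+u*pr.min(),c+u*pr.max())
    if n=='t': ends=[onz(d,*(c+u*q),.036) for q in(pr.min(),pr.max())]; print(ends)
print(tri(S,hc['s'],T,hc['t']))
# tip shank in top
g=cv2.cvtColor(T['pixels'],cv2.COLOR_RGB2GRAY); print(g[212:250,170:195:1][::4])
# guard
for n,d,r in(('s',S,(270,130,330,220)),('t',T,(285,190,350,240))):
    m=roi(mask(d,(20,150,60),(32,255,255)),*r); v=cv2.cvtColor(d['pixels'],cv2.COLOR_RGB2HSV)[:,:,2][m>0]
    t,_=cv2.threshold(v.reshape(-1,1),0,255,cv2.THRESH_OTSU); print(n,m.sum()//255,'otsu',t,np.percentile(v,[5,25,50,75,95]))
    mb=roi(mask(d,(20,150,int(t)),(32,255,255)),*r)
    cs=max(cv2.findContours(mb,0,1)[0],key=cv2.contourArea); h=cv2.convexHull(cs)
    print(cv2.approxPolyDP(h,2.5,True)[:,0].tolist(), cv2.boxPoints(cv2.minAreaRect(cs)).tolist())
    if n=='t':
        for q in cv2.boxPoints(cv2.minAreaRect(cs)): print(onz(d,*q,.246))
# blue base
m=roi(mask(T,(100,140,30),(125,255,255)),245,155,345,245); p=cv2.findContours(m,0,1)[0]; p=np.vstack(p)
h=cv2.convexHull(p); a=cv2.approxPolyDP(h,3,True)[:,0]; print('base',a.tolist()); 
for q in a: print(onz(T,*map(float,q),.016))
```

```text
rod s 158 [262.9556962  299.94303797] [0.91948457 0.39312609] [246.95619952 293.10244517] [278.22583498 306.47179344]
rod t 117 [181.8974359 260.2991453] [0.09985426 0.99500207] [180.54720678 246.84472878] [183.27965137 274.07229118]
[array([0.45980529, 0.05648867, 0.036     ]), array([0.37810653, 0.04564459, 0.036     ])]
(array([0.41842215, 0.05089399, 0.03453502]), np.float64(0.0017212380120209972))
[[115 112 112 112 110 111 110 108 109 109 112 112 111 108 110 111 114 117
  119 123 124 128 130 130 135]
 [140 131 109  82  63  65  75  88  94  86  74  59  53  38  39  46  73  98
  115 118 117 114 115 124 123]
 [ 87  85  76  56  30  22  44  71  88  81  56  28  16  18  15  25  60  99
  128 138 137 140 138 136 137]
 [135 135 113  88  51  17  33  61  84  89  64  37  16   8  15  16  40  75
  107 136 139 142 143 145 143]
 [147 144 134 109  70  28  23  51  79  91  79  47  16  13  11  17  31  59
   97 123 132 134 137 138 140]
 [138 137 129 106  69  28  14  37  70  91  83  59  27  15  19   7  17  42
   73 102 120 127 135 135 136]
 [130 127 117  95  71  38  23  24  57  82  91  73  48  23  16  1
[... 627 characters left out ...]
2.0 [ 65.  92. 149. 167. 170.]
[[314, 200], [338, 211], [330, 229], [306, 218]] [[305.0824890136719, 218.81443786621094], [313.8659973144531, 199.0515594482422], [339.1031188964844, 210.26805114746094], [330.3196105957031, 230.0309295654297]]
[ 0.5388233  -0.29247323  0.246     ]
[ 0.58973518 -0.31571994  0.246     ]
[ 0.56142337 -0.38050807  0.246     ]
[ 0.51080572 -0.35681169  0.246     ]
base [[328, 198], [318, 234], [312, 238], [254, 211], [272, 168], [280, 164]]
[ 0.61681991 -0.4060702   0.016     ]
[ 0.50180102 -0.37201881  0.016     ]
[ 0.48910982 -0.35273018  0.016     ]
[ 0.57299312 -0.1685631   0.016     ]
[ 0.7124219  -0.22576795  0.016     ]
[ 0.72588981 -0.25170022  0.016     ]
```

Request:
send_rows([
  [0, 0, 0, 0.0835, 0.2],
  [0, 0, 0, 0.0835, 0.2],
  [16.3, -28.1, 6.5, 0, 0.2],
  [16.3, -28.1, 6.5, 0, 0.2],
  [16.3, -28.1, 6.5, 0, 0.2],
  [16.3, -28.1, 6.5, 0, 0.2],
  [16.3, -28.1, 6.5, 0, 0.2],
  [16.3, -28.1, 6.5, 0, 0.2],
  [16.3, -28.1, 6.5, 0, 0.2],
  [16.3, -28.1, 6.5, 0, 0.2],
  [16.3, -28.1, 6.5, 0, 0.2],
  [16.3, -28.1, 6.5, 0, 0.2],
])

```text
time: 1.3
position: [0.2939, -0.2484, 0.2388]
orientation: [3.134, 0.204, 0.001]
wrist_force: [0.6, -0.0, 0.2]
width: 0.594
```

Request:
send_rows([
  [16.3, -28.1, 6.5, 0, 0.2],
  [16.3, -28.1, 6.5, 0, 0.2],
  [16.3, -28.1, 6.5, 0, 0.2],
  [16.3, -28.1, 6.5, 0, 0.2],
  [16.3, -28.1, 6.5, 0, 0.2],
  [16.3, -28.1, 6.5, 0, 0.2],
  [16.3, -28.1, 6.5, 0, 0.2],
  [16.3, -28.1, 6.5, 0, 0.2],
  [16.3, -28.1, 6.5, 0, 0.2],
  [16.3, -28.1, 6.5, 0, 0.2],
  [0, 0, 0, 0, 0.2],
  [0, 0, 0, 0, 0.2],
])

```text
time: 2.3
position: [0.4186, 0.0513, 0.1736]
orientation: [3.134, 0.212, -0.002]
wrist_force: [-0.6, -0.6, -0.1]
width: 0.597
```

```bash
cat >> h.py <<'E'
def go(x,y,z=None,yaw=None):
    "print tool-axis shift to world TCP target"
    s=robot.state(); p=s['position']; R=cv2.Rodrigues(np.array(s['orientation']))[0]
    w=np.arctan2(R[1,0],R[0,0]); roll=0 if yaw is None else w-yaw
    if yaw is not None: R=np.array([[np.cos(yaw),np.sin(yaw),0],[np.sin(yaw),-np.cos(yaw),0],[0,0,-1]])
    d=R.T@(np.array([x,y,p[2] if z is None else z])-p)
    print('t',round(s['time'],2),'pos',p.round(4),'yaw',round(w,3),'tilt',R[:,2].round(3),'F',np.round(s['wrist_force'],1),'w',round(s['width'],3),'-> shift mm',(d*1e3).round(1),'roll',round(roll,3))
E
python3 - <<'E'
from h import *
go(.419,.051,.09,.131); T=cam('top'); S=cam('scene')
i=np.vstack([cv2.resize(T['pixels'][190:290,140:240],(500,500),interpolation=3)]); j=cv2.resize(S['pixels'][200:340,180:310],(300,323),interpolation=3)
o=np.zeros((500,800,3),np.uint8);o[:,:500]=i;o[:323,500:]=j; cv2.imwrite('pics/a.png',o[:,:,::-1])
E
```

```text
t 2.3 pos [0.4186 0.0513 0.1736] yaw 0.135 tilt [ 0.  0. -1.] F [-0.6 -0.6 -0.1] w 0.597 -> shift mm [ 0.4  0.4 83.6] roll 0.004
```

View pics/a.png

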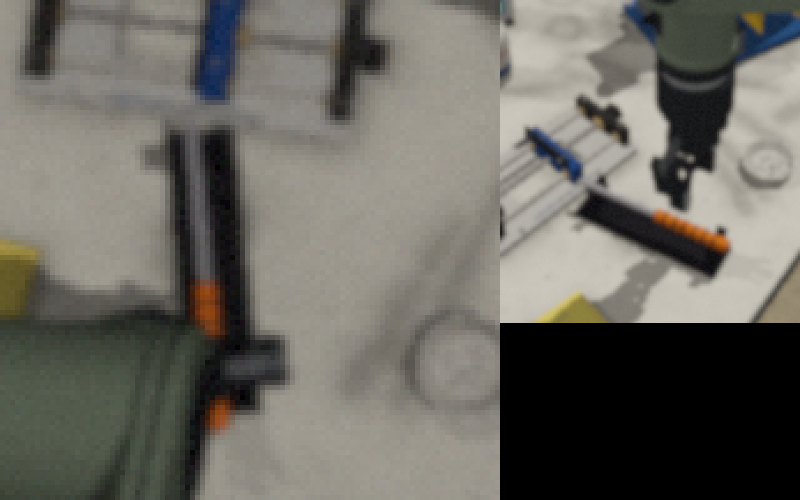

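Request:
send_rows([
  [0, 0, 17, 0, 0.2],
  [0, 0, 17, 0, 0.2],
  [0, 0, 17, 0, 0.2],
  [0, 0, 17, 0, 0.2],
  [0, 0, 15, 0, 0.2],
  [0, 0, 0, 0, 0.2],
  [0, 0, 0, 0, -1],
  [0, 0, 0, 0, -1],
  [0, 0, 0, 0, -1],
  [0, 0, 0, 0, -1],
  [0, 0, 0, 0, -1],
  [0, 0, 0, 0, -1],
], force=40)

```text
time: 3.4
position: [0.4197, 0.0496, 0.0922]
orientation: [3.134, 0.206, 0.004]
wrist_force: [-1.6, -1.9, 6.4]
width: 0.133
```

Run:
```python
from h import *
go(.419,.051,.09,.131)
```

```text
t 3.4 pos [0.4197 0.0496 0.0922] yaw 0.131 tilt [ 0.  0. -1.] F [-1.6 -1.9  6.4] w 0.133 -> shift mm [-0.6 -1.5  2.2] roll 0.0
```

Request:
send_rows([
  [0, 0, -10, 0, -1],
  [0, 0, -20, 0, -1],
  [0, 0, -30, 0, -1],
  [0, 0, -30, 0, -1],
  [0, 0, -30, 0, -1],
  [0, 0, -30, 0, -1],
  [0, 0, -30, 0.109, -1],
  [0, 0, -30, 0.109, -1],
  [0, 0, -20, 0.109, -1],
  [0, 0, -10, 0.109, -1],
  [0, 0, 0, 0.109, -1],
  [0, 0, 0, 0, -1],
])

```text
time: 4.4
position: [0.4187, 0.0503, 0.3325]
orientation: [-3.073, 0.648, -0.004]
wrist_force: [-0.2, -0.5, -0.3]
width: 0.132
```

```bash
cat >> h.py <<'E'
YAW=-.4136; O=np.array([.6217,-.2903]); c,s_=np.cos(YAW),np.sin(YAW)
def P(x,y): return O+np.array([c*x-s_*y, s_*x+c*y])*1e-3   # press mm -> world m
def inv(p): d=(np.array(p)[:2]-O)*1e3; return np.array([c*d[0]+s_*d[1],-s_*d[0]+c*d[1]]).round(1)
E
python3 - <<'E'
from h import *
S,T=cam('scene'),cam('top')
b,e=tri(S,(299.6,129.),T,(337,204)); print('ball',b,e,inv(b))
k,e=tri(S,(263,152),T,(286.7,185)); print('knob?',k,e,inv(k),'expect',P(-15,45), proj(S,[*P(-15,45),.27]),proj(T,[*P(-15,45),.27]))
go(*P(-176,-52),.33,YAW)
save(S,'pics/s2.png')
for a in(0,):
  for n,d in(('s',S),('t',T)):
    m=cv2.inRange(cv2.cvtColor(d['pixels'],cv2.COLOR_RGB2HSV),(4,150,90),(14,255,255)); p=np.argwhere(m)[:,::-1]; print(n,len(p),p.min(0),p.max(0))
E
```

```text
ball [ 0.57461951 -0.36548034  0.28357074] 0.0009354177651548399 [-12.9 -87.8]
knob? [ 0.62565452 -0.24606134  0.24397854] 0.0002002025003693909 [-14.2  42.1] expect [ 0.62605068 -0.24306578] (np.float64(262.40308838767146), np.float64(144.63022581299737)) (np.float64(286.7547920224064), np.float64(183.44865296324613))
t 4.5 pos [0.4181 0.0502 0.3309] yaw -0.411 tilt [ 0.  0. -1.] F [-0.5 -0.5 -0.6] w 0.129 -> shift mm [147.3 282.    0.9] roll 0.002
s 240 [68 67] [375 361]
t 1303 [78 14] [511 262]
```

Request:
send_rows([
  [14.7, 28.2, 0, 0, -1],
  [14.7, 28.2, 0, 0, -1],
  [14.7, 28.2, 0, 0, -1],
  [14.7, 28.2, 0, 0, -1],
  [14.7, 28.2, 0, 0, -1],
  [14.7, 28.2, 0, 0, -1],
  [14.7, 28.2, 0, 0, -1],
  [14.7, 28.2, 0, 0, -1],
  [14.7, 28.2, 0, 0, -1],
  [14.7, 28.2, 0, 0, -1],
  [0, 0, 0, 0, -1],
  [0, 0, 0, 0, -1],
], force=30)

```text
time: 5.5
position: [0.4391, -0.2682, 0.3297]
orientation: [-3.072, 0.647, 0.004]
wrist_force: [-0.5, -0.2, -0.9]
width: 0.132
```

Run:
```python
from h import *
S,T=cam('scene'),cam('top'); go(*P(-176,-52),.33,YAW)
i=cv2.resize(T['pixels'][170:270,220:360],(560,400),interpolation=3); j=cv2.resize(S['pixels'][120:240,220:340],(400,400),interpolation=3)
j=cv2.resize(j,(240*1,240)) if 0 else j
o=np.hstack([cv2.resize(i,(420,300)),cv2.resize(j,(300,300))]); cv2.imwrite('pics/b.png',o[:,:,::-1])
```

```text
t 5.6 pos [ 0.4393 -0.2664  0.33  ] yaw -0.413 tilt [ 0.  0. -1.] F [-0.6  0.3 -0.3] w 0.132 -> shift mm [ 0.6  0.6 -0. ] roll 0.001
```

View pics/b.png

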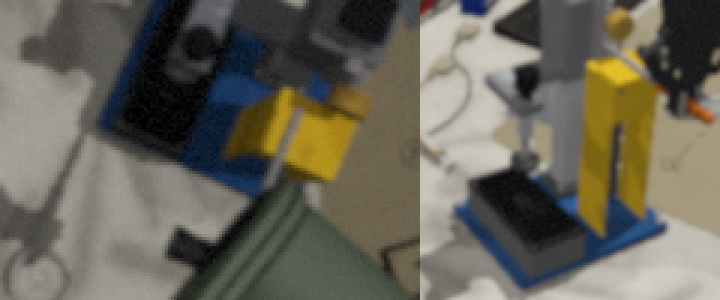

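Request:
send_rows([
  [0, 0, 10, 0, -1],
  [0, 0, 10, 0, -1],
  [0, 0, 8, 0, -1],
  [0, 0, 5, 0, -1],
  [0, 0, 5, 0, -1],
  [0, 0, 5, 0, -1],
  [0, 0, 5, 0, -1],
  [0, 0, 5, 0, -1],
])

```text
time: 6.27
position: [0.4405, -0.2675, 0.2781]
orientation: [3.074, -0.645, 0.004]
wrist_force: [0.1, 0.9, 3.8]
width: 0.13
```

Run:
```python
from h import *
go(*P(-176,-52),.227,YAW)
```

```text
t 6.27 pos [ 0.4405 -0.2675  0.2781] yaw -0.414 tilt [ 0.  0. -1.] F [0.1 0.9 3.8] w 0.13 -> shift mm [-0.9  0.1 51.1] roll -0.0
```

Request:
send_rows([
  [0, 0, 5, 0, -1],
  [0, 0, 5, 0, -1],
  [0, 0, 5, 0, -1],
  [0, 0, 5, 0, -1],
  [0, 0, 5, 0, -1],
  [0, 0, 5, 0, -1],
  [0, 0, 5, 0, -1],
  [0, 0, 5, 0, -1],
  [0, 0, 5, 0, -1],
  [0, 0, 5, 0, -1],
  [0, 0, 2, 0, -1],
  [0, 0, 0, 0, -1],
])

```text
time: 7.27
position: [0.4386, -0.2666, 0.2245]
orientation: [-3.073, 0.646, 0.006]
wrist_force: [-3.7, 1.6, 1.1]
width: 0.132
```

Run:
```python
from h import *
S,T=cam('scene'),cam('top'); go(*P(-176,-52),.227,YAW)
cv2.imwrite('pics/c.png',cv2.resize(S['pixels'][100:220,240:380],None,fx=5,fy=5,interpolation=3)[:,:,::-1])
```

```text
t 7.37 pos [ 0.4385 -0.2665  0.2247] yaw -0.414 tilt [ 0.  0. -1.] F [-3.2  0.8 -0.5] w 0.129 -> shift mm [ 1.3  0.1 -2.3] roll -0.001
```

View pics/c.png

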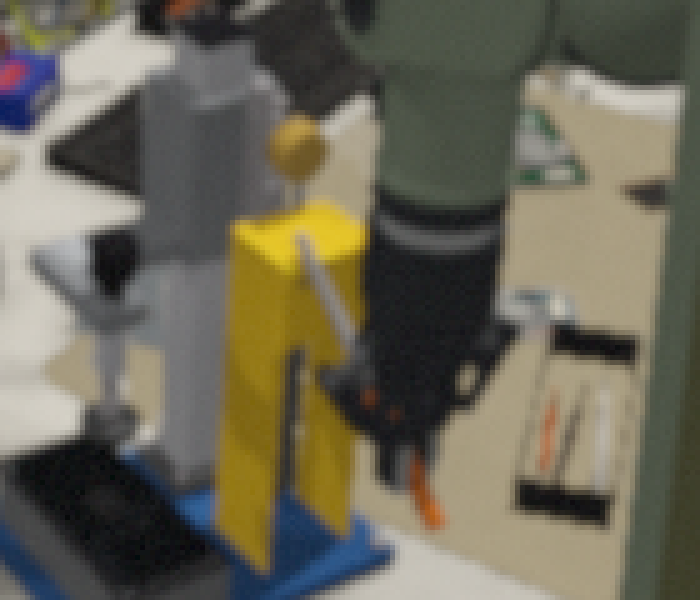

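```bash
cat >> h.py <<'E'
def onpl(d,u,v,y):
    C,r=ray(d,u,v); n=np.array([-s_,c,0]); p0=np.array([*P(0,y),0]); return C+r*((p0-C)@n)/(r@n)
E
python3 - <<'E'
from h import *
S=cam('scene')
a=onpl(S,300,147.6,-52);b=onpl(S,327.4,204.5,-52); g=robot.state()['position']
for q in(a,b,g-[0,0,.054]): print(inv(q),q[2])
E
```

```text
[-66.3 -52. ] 0.25714138680464915
[-210.7  -52. ] 0.14517065073908353
[-177.2  -51.8] 0.17084450150231872
```

Request:
send_rows([
  [-5, 0, -1, 0, -1],
  [-15, 0, 0, 0, -1],
  [-20, 0, 0, 0, -1],
  [-20, 0, 0, 0, -1],
  [-20, 0, 0, 0, -1],
  [-10, 0, 0, 0, -1],
  [0, 0, 0, 0, -1],
], force=110)

```text
time: 8.0
position: [0.3558, -0.23, 0.2264]
orientation: [-3.074, 0.647, 0.002]
wrist_force: [1.1, 0.7, -1.0]
width: 0.117
```

Run:
```python
from h import *
S=cam('scene'); save(S,'pics/s3.png'); s=robot.state(); g=s['position']; print(s['wrist_force'],s['width'])
hh=cv2.cvtColor(S['pixels'],cv2.COLOR_RGB2HSV); m=cv2.inRange(hh,(4,150,90),(14,255,255))
u,v=proj(S,g-[0,0,.054]);print('grip px',u,v, inv(g),g)
p=np.argwhere(m)[:,::-1]; p=p[np.hypot(p[:,0]-u,p[:,1]-v)<40]; print(len(p),p[p[:,1].argmax()])
cv2.imwrite('pics/d.png',cv2.resize(S['pixels'][130:240,270:390],None,fx=5,fy=5,interpolation=3)[:,:,::-1])
```

```text
[ 0.96419869 -0.20562497  0.15763287] 0.11721236051510797
grip px 341.8660226793879 207.70930527259134 [-266.3  -52. ] [ 0.35700551 -0.23085857  0.2269675 ]
36 [347 222]
```

View pics/d.png

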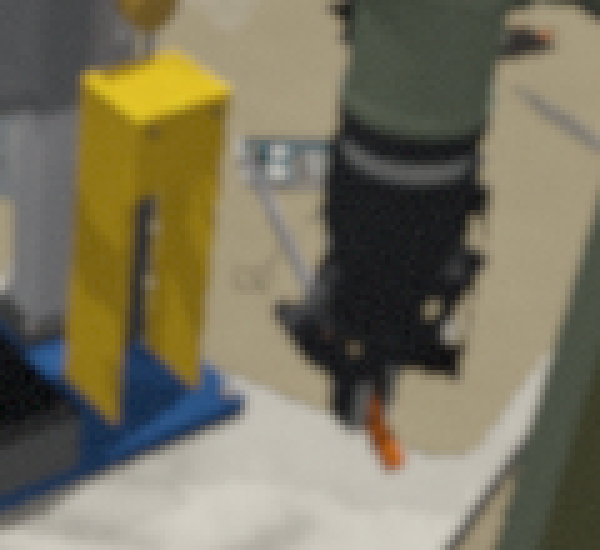

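Request:
send_rows([
  [0, 2, 16, 0, -1],
  [0, 2, 16, 0, -1],
  [0, 2, 16, 0, -1],
  [0, 2, 16, 0, -1],
  [0, 2, 16, 0, -1],
  [0, 2, 15, 0, -1],
  [15, 0, 0, 0, -1],
  [15, 0, 0, 0, -1],
  [15, 0, 0, 0, -1],
  [0, 0, 0, 0, -1],
])

```text
time: 8.88
position: [0.3973, -0.2627, 0.1327]
orientation: [3.072, -0.645, 0.008]
wrist_force: [-0.7, -0.4, -0.0]
width: 0.119
```

Run:
```python
from h import *
S=cam('scene'); go(*P(-131,-64),.132,YAW); g=robot.state()['position'];print(inv(g))
t=onpl(S,321.6,166,-52) 
print('old tip',inv(t),t[2])
u,v=proj(S,[*P(-221+113,-64),.1655]);print(u,v)
g=S['pixels'][int(v)-8:int(v)+9,int(u)-8:int(u)+9].mean(2).astype(int);print(g)
```

```text
t 8.93 pos [ 0.3958 -0.2617  0.1323] yaw -0.414 tilt [ 0.  0. -1.] F [ 0.2 -0.1 -0.6] w 0.118 -> shift mm [87.4 -0.6  0.3] roll 0.0
[-218.4  -64.6]
old tip [-167.  -52.] 0.25033471245661554
309.2767444624016 179.24512993592452
[[ 87  89  84  85  80  84  85  91  95  94  96 110 132 145 150 150 148]
 [ 84  85  83  81  84  82  85  93  95  88  91 110 132 145 149 149 150]
 [ 90  86  82  83  83  82  89  92  95  94  93 106 130 145 148 150 150]
 [105  93  85  84  85  83  91  95  96  96  92 108 131 145 148 149 148]
 [111  98  87  84  83  84  86  94  97  95  98 111 133 145 149 148 149]
 [105  91  82  80  84  83  92  98 103 103 103 118 136 148 150 150 149]
 [ 92  88  83  84  83  83  92 109 117 114 109 121 137 146 151 150 150]
 [ 93  88  84  83  82  87  99 116 125 122 115 124 140 150 151 149 150]
 [ 93  87  81  83  80  88  98 113 125 129 124 130 143 148 150 151 149]
 [ 90  89  83  84  81  84  94 108 121 131 131 136 146 148 149 150 150]
 [ 87  83  81  84  81  87  89 101 115 129 136 140 147 149 149 149 148]
 [ 86  84  82  83  85  80  86  94 107 123 137 144 149 149 150 148 147]
 [ 87  80  84  85  86  83  85  90 100 118 133 144 150 149 149 144 142]
 [ 87  84  84  85  82  82  84  86  96 107 128 142 149 150 148 143 141]
 [ 94  88  88  88  86  85  84  85  91 103 120 136 146 149 148 141 140]
 [ 99  88  89  90  87  84  82  81  86  97 112 128 143 150 148 141 137]
 [ 92  86  89  92  86  84  82  85  85  91 110 123 138 148 150 144 139]]
```

Request:
send_rows([
  [12, 0, 0, 0, -1],
  [15, 0, 0, 0, -1],
  [15, 0, 0, 0, -1],
  [15, 0, 0, 0, -1],
  [15, 0, 0, 0, -1],
  [12, 0, 0, 0, -1],
  [3, 0, 0, 0, -1],
  [0, 0, 0, 0, -1],
])

```text
time: 9.6
position: [0.4736, -0.2954, 0.1318]
orientation: [3.075, -0.645, 0.0]
wrist_force: [-0.4, 0.2, -1.0]
width: 0.12
```

Run:
```python
from h import *
go(*P(-131,-64),.132,YAW); g=robot.state()['position'];print(inv(g))
```

```text
t 9.6 pos [ 0.4736 -0.2954  0.1318] yaw -0.414 tilt [ 0.  0. -1.] F [-0.4  0.2 -1. ] w 0.12 -> shift mm [ 2.6 -0.1 -0.2] roll -0.0
[-133.6  -64.1]
```

Request:
send_rows([
  [0, 0, -5, 0, -1],
  [0, 0, -5, 0, -1],
  [0, 0, -4, 0, -1],
  [0, 0, -3, 0, -1],
  [0, 0, -3, 0, -1],
  [0, 0, -3, 0, -1],
  [0, 0, -3, 0, -1],
])

```text
time: 10.18
position: [0.4732, -0.2952, 0.1584]
orientation: [3.074, -0.646, 0.0]
wrist_force: [0.5, -0.4, -0.6]
width: 0.121
```

Request:
send_rows([
  [0, 0, -2, 0, -1],
  [0, 0, -2, 0, -1],
  [0, 0, -2, 0, -1],
])

```text
time: 10.43
position: [0.4733, -0.2952, 0.164]
orientation: [-3.074, 0.646, 0.0]
wrist_force: [-0.0, -0.3, -0.3]
width: 0.115
```

Request:
send_rows([
  [0, 0, -2, 0, -1],
  [0, 0, -2, 0, -1],
  [0, 0, -2, 0, -1],
])

```text
time: 10.68
position: [0.4733, -0.2951, 0.1699]
orientation: [-3.074, 0.646, 0.0]
wrist_force: [0.7, -0.9, -1.0]
width: 0.118
```

Request:
send_rows([
  [0, 0, -2, 0, -1],
  [0, 0, -2, 0, -1],
  [0, 0, -2, 0, -1],
])

```text
time: 10.93
position: [0.4733, -0.2952, 0.176]
orientation: [-3.074, 0.646, 0.0]
wrist_force: [0.3, 1.2, -0.8]
width: 0.116
```

Request:
send_rows([
  [0, 0, -2, 0, -1],
  [0, 0, -2, 0, -1],
  [0, 0, 0, 0, -1],
])

```text
time: 11.18
position: [0.4736, -0.2954, 0.1805]
orientation: [3.074, -0.646, 0.001]
wrist_force: [0.7, -0.9, 0.1]
width: 0.114
```

```bash
cat >> h.py <<'E'
def ball():
    o=[]
    for n,r in(('scene',(270,105,350,160)),('top',(322,190,370,240))):
        d=cam(n); h=cv2.cvtColor(d['pixels'],cv2.COLOR_RGB2HSV); m=cv2.inRange(h,(12,90,60),(21,255,255))
        x0,y0,x1,y1=r; p=np.argwhere(m[y0:y1,x0:x1])[:,::-1]+[x0,y0]; o.append((len(p),p.mean(0).round(1) if len(p) else None))
    print('ball',o)
E
python3 - <<'E'
from h import *
ball(); d=cv2.imread('pics/s1.png')
h=cv2.cvtColor(d,cv2.COLOR_BGR2HSV); m=cv2.inRange(h,(12,90,60),(21,255,255))[105:160,270:350]; p=np.argwhere(m)[:,::-1]+[270,105];print(len(p),p.mean(0))
d=cv2.imread('pics/t1.png')
h=cv2.cvtColor(d,cv2.COLOR_BGR2HSV); m=cv2.inRange(h,(12,90,60),(21,255,255))[190:240,322:370]; p=np.argwhere(m)[:,::-1]+[322,190];print(len(p),p.mean(0))
go(*P(-131,-64),.132)
E
```

```text
ball [(86, array([302.5, 133.3])), (157, array([345.6, 209.2]))]
175 [305.56571429 129.32      ]
161 [336.0310559  205.36024845]
t 11.28 pos [ 0.4734 -0.2953  0.1801] yaw -0.414 tilt [ 0. -0. -1.] F [-1.2  0.3 -0.1] w 0.115 -> shift mm [ 2.8 -0.2 48.1] roll 0
```

Request:
send_rows([
  [0, 0, -2, 0, -1],
  [0, 0, -2, 0, -1],
  [0, 0, 0, 0, -1],
])

```text
time: 11.53
position: [0.4734, -0.2951, 0.1841]
orientation: [-3.074, 0.646, -0.0]
wrist_force: [1.3, -0.8, -1.4]
width: 0.117
```

Run:
```python
from h import *
ball(); go(*P(-131,-64),.132)
```

```text
ball [(87, array([302.6, 134.6])), (171, array([344.7, 209.1]))]
t 11.63 pos [ 0.4735 -0.2952  0.1839] yaw -0.414 tilt [ 0. -0. -1.] F [ 1.3  0.2 -1.4] w 0.118 -> shift mm [ 2.8 -0.  51.9] roll 0
```

Run:
```python
from h import *
S,T=cam('scene'),cam('top')
o=np.hstack([cv2.resize(T['pixels'][180:250,280:370],(450,350),interpolation=3),cv2.resize(S['pixels'][110:180,270:340],(350,350),interpolation=3)]); cv2.imwrite('pics/e.png',o[:,:,::-1])
```

```text
(no output)
```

View pics/e.png

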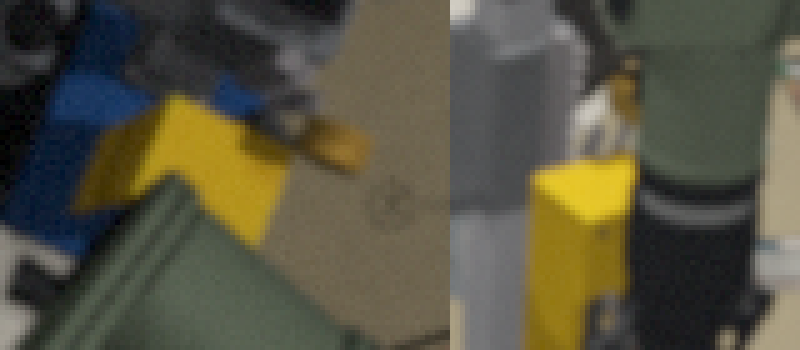

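Request:
send_rows([
  [0, 0, 6, 0, -1],
  [0, 0, 12, 0, -1],
  [0, 0, 14, 0, -1],
  [0, 0, 14, 0, -1],
  [0, 0, 6, 0, -1],
  [-15, 0, 0, 0, -1],
  [-25, 0, 0, 0, -1],
  [-25, 0, 0, 0, -1],
  [-25, 0, 0, 0, -1],
  [-25, 0, 0, 0, -1],
  [-25, 0, 0, 0, -1],
  [0, 0, 0, 0, -1],
])

```text
time: 12.73
position: [0.3406, -0.2352, 0.1299]
orientation: [-3.07, 0.646, 0.011]
wrist_force: [0.6, 0.6, -1.8]
width: 0.116
```

Run:
```python
from h import *
ball()
S,T=cam('scene'),cam('top'); save(S,'pics/s4.png'); save(T,'pics/t4.png')
b,e=tri(S,(305,128),T,(346.5,209)); print(inv(b),b,e)
go(.4197,.0496,.25,.131)
for n,d,r in(('scene',S,(270,105,350,160)),):
    h=cv2.cvtColor(d['pixels'],cv2.COLOR_RGB2HSV); m=cv2.inRange(h,(12,90,60),(19,255,255)); x0,y0,x1,y1=r
    print(*[''.join('#' if q else '.' for q in w) for w in m[y0:y1,x0:x1]],sep='\n')
```

```text
ball [(168, array([310.8, 128.2])), (163, array([344.8, 209.6]))]
[ -12.3 -112.4] [ 0.56528505 -0.38830459  0.28009679] 0.006875290542783398
t 12.93 pos [ 0.3462 -0.2398  0.1323] yaw -0.414 tilt [ 0.  0. -1.] F [-0.  -0.5 -0.2] w 0.12 -> shift mm [ 110.7 -277.3 -117.7] roll -0.545
.............................................................................###
.............................................................................###
............................................................................####
.........................................................................#.#####
.........................................................................##..###
.........................................................................#......
................................................................................
................................................................................
................................................................................
................................................................................
........
[... 2936 characters left out ...]
....................................................
................................................................................
................................................................................
................................................................................
................................................................................
................................................................................
................................................................................
................................................................................
................................................................................
```

Request:
send_rows([
  [0, 0, -24, -0.109, -1],
  [0, 0, -24, -0.109, -1],
  [0, 0, -24, -0.109, -1],
  [0, 0, -24, -0.109, -1],
  [0, 0, -22, -0.109, -1],
  [10.5, -27.7, 0, 0, -1],
  [10.5, -27.7, 0, 0, -1],
  [10.5, -27.7, 0, 0, -1],
  [10.5, -27.7, 0, 0, -1],
  [10.5, -27.7, 0, 0, -1],
  [10.5, -27.7, 0, 0, -1],
  [10.5, -27.7, 0, 0, -1],
])

```text
time: 13.93
position: [0.3943, -0.0358, 0.2507]
orientation: [3.134, 0.206, 0.003]
wrist_force: [-0.3, -0.1, -0.7]
width: 0.116
```

Request:
send_rows([
  [10.5, -27.7, 0, 0, -1],
  [10.5, -27.7, 0, 0, -1],
  [10.5, -27.7, 0, 0, -1],
  [0, 0, 0, 0, -1],
  [0, 0, 0, 0, -1],
])

```text
time: 14.35
position: [0.4144, 0.0508, 0.2503]
orientation: [3.134, 0.212, 0.002]
wrist_force: [-1.1, -0.1, -0.4]
width: 0.121
```

Run:
```python
from h import *
go(.4197-.006,.0496-.0008,.117,.131); ball()
```

```text
t 14.35 pos [0.4144 0.0508 0.2503] yaw 0.135 tilt [ 0.  0. -1.] F [-1.1 -0.1 -0.4] w 0.121 -> shift mm [ -0.9   1.9 133.3] roll 0.004
ball [(1, array([349., 105.])), (158, array([345.1, 209.2]))]
```

Request:
send_rows([
  [0, 1, 20, 0, -1],
  [0, 0, 25, 0, -1],
  [0, 0, 25, 0, -1],
  [0, 0, 25, 0, -1],
  [0, 0, 20, 0, -1],
  [0, 0, 10, 0, -1],
  [0, 0, 0, 0, -1],
])

```text
time: 15.03
position: [0.4114, 0.0474, 0.1225]
orientation: [-3.134, -0.201, 0.009]
wrist_force: [0.1, 0.0, -1.2]
width: 0.121
```

Request:
send_rows([
  [0, 0, 0, 0, -1],
  [0, 0, 3, 0, -1],
  [0, 0, 3, 0, -1],
  [0, 0, 3, 0, -1],
  [0, 0, 3, 0, -1],
  [0, 0, 3, 0, -1],
], force=20)

```text
time: 15.53
position: [0.417, 0.0484, 0.1136]
orientation: [3.134, 0.205, 0.012]
wrist_force: [-2.8, 1.9, 30.0]
width: 0.116
```

Request:
send_rows([
  [0, 0, 3, 0, -1],
  [0, 0, 3, 0, -1],
  [0, 0, 3, 0, -1],
  [0, 0, 3, 0, -1],
  [0, 0, 3, 0, -1],
  [0, 0, 0, 0, -1],
])

```text
time: 16.03
position: [0.423, 0.0485, 0.1012]
orientation: [3.134, 0.203, 0.034]
wrist_force: [7.6, 4.7, 21.7]
width: 0.116
```

Run:
```python
from h import *
go(.4197-.006,.0496-.0008,.09,.131)
S,T=cam('scene'),cam('top')
i=cv2.resize(T['pixels'][190:290,140:240],(500,500),interpolation=3); j=cv2.resize(S['pixels'][200:340,180:310],(300,323),interpolation=3)
o=np.zeros((500,800,3),np.uint8);o[:,:500]=i;o[:323,500:]=j; cv2.imwrite('pics/f.png',o[:,:,::-1])
```

```text
t 16.03 pos [0.423  0.0485 0.1012] yaw 0.129 tilt [ 0.  0. -1.] F [ 7.6  4.7 21.7] w 0.116 -> shift mm [-9.1 -1.6 11.2] roll -0.002
```

View pics/f.png

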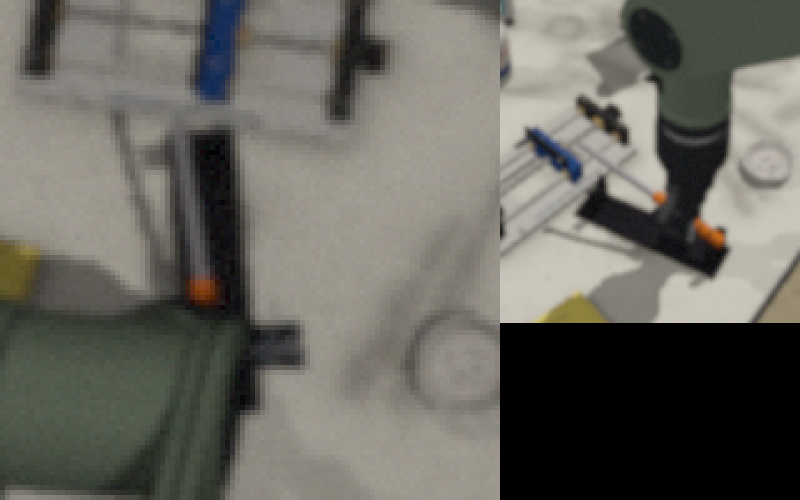

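Request:
send_rows([
  [0, 0, -5, 0, -1],
  [0, 0, -2, 0, -0.6],
  [0, 0, 0, 0, -0.6],
  [0, 0, 0, 0, -0.6],
  [0, 0, 0, 0, -0.4],
  [0, 0, 0, 0, 0.2],
  [0, 0, 0, 0, 0.2],
  [0, 0, 0, 0, 0.2],
  [0, 0, 0, 0, 0.2],
])

```text
time: 16.88
position: [0.413, 0.0485, 0.1016]
orientation: [-3.135, -0.205, 0.001]
wrist_force: [-0.8, -0.2, 0.5]
width: 0.599
```

Request:
send_rows([
  [0, 0, -10, 0, 0.2],
  [0, 0, -25, 0, 0.2],
  [0, 0, -30, 0, 0.2],
  [0, 0, -30, 0, 0.2],
  [0, 0, -30, 0, 0.2],
  [0, 0, -30, 0, 0.2],
  [0, 0, -30, 0, 0.2],
  [0, 0, -30, 0, 0.2],
  [0, 0, -30, 0, 0.2],
  [0, 0, -20, 0, 0.2],
  [0, 0, 0, 0, -1],
  [0, 0, 0, 0, -1],
])

```text
time: 17.88
position: [0.4137, 0.0484, 0.368]
orientation: [3.134, 0.205, 0.005]
wrist_force: [0.7, 0.1, -0.4]
width: 0.332
```

```bash
cat >> h.py <<'E'
def rod():
    hc={}
    for n,r in(('scene',(230,270,290,330)),('top',(165,235,200,285))):
        d=cam(n); x0,y0,x1,y1=r; m=cv2.inRange(cv2.cvtColor(d['pixels'],cv2.COLOR_RGB2HSV),(4,150,90),(14,255,255))
        p=np.argwhere(m[y0:y1,x0:x1])[:,::-1]+[x0,y0]; q=p.mean(0); u=np.linalg.svd(p-q)[2][0]; u=u*np.sign(u[1]); pr=(p-q)@u
        hc[n]=(d,[q,q+u*pr.min(),q+u*pr.max()]); print('rod',n,len(p),q.round(1),u.round(3))
    for i in range(3): print(tri(hc['scene'][0],hc['scene'][1][i],hc['top'][0],hc['top'][1][i]))
E
python3 - <<'E'
from h import *
rod(); ball(); go(*P(-15,45),.35,-.4136)
S=cam('scene'); T=cam('top'); i=cv2.resize(S['pixels'][200:340,180:310],(520,560),interpolation=3); 
cv2.imwrite('pics/g.png',i[:,:,::-1])
print(proj(S,[*P(-15,45),.275]),proj(T,[*P(-15,45),.275]))
E
```

```text
rod scene 156 [264.7 300.3] [0.927 0.375]
rod top 71 [181.8 255.9] [0.126 0.992]
(array([0.42420219, 0.04869154, 0.02747889]), np.float64(0.017827434026572213))
(array([0.45697353, 0.05628046, 0.03527414]), np.float64(0.0018334440565238802))
(array([0.39214131, 0.0421528 , 0.02232093]), np.float64(0.033122407090049204))
ball [(100, array([303.8, 136.6])), (167, array([344.8, 209.6]))]
t 18.08 pos [0.4124 0.0486 0.3649] yaw 0.131 tilt [ 0.  0. -1.] F [-0.2 -0.5 -0.4] w 0.002 -> shift mm [312.8 181.2  14.9] roll 0.544
(np.float64(262.4288080597844), np.float64(143.11393554493137)) (np.float64(286.991251945323), np.float64(183.16665245843336))
```

View pics/g.png

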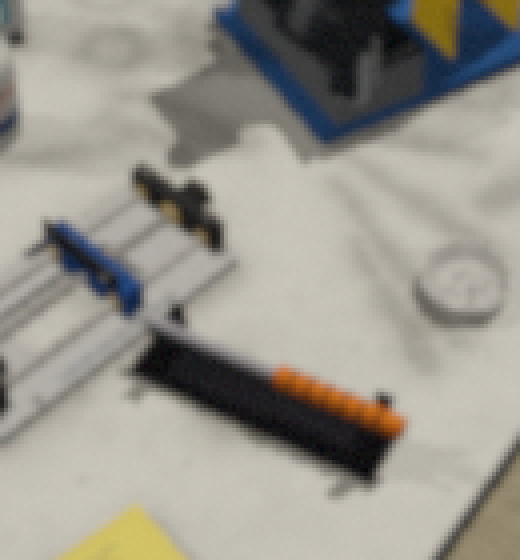

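Request:
send_rows([
  [0, 0, -5, 0.109, -1],
  [0, 0, -5, 0.109, -1],
  [0, 0, -5, 0.109, -1],
  [0, 0, -5, 0.109, -1],
  [0, 0, 0, 0.109, -1],
  [26, 15, 0, 0, -1],
  [26, 15, 0, 0, -1],
  [26, 15, 0, 0, -1],
  [26, 15, 0, 0, -1],
  [26, 15, 0, 0, -1],
  [26, 15, 0, 0, -1],
  [26, 15, 0, 0, -1],
])

```text
time: 19.18
position: [0.5381, -0.1221, 0.3856]
orientation: [-3.074, 0.646, 0.003]
wrist_force: [0.1, 1.1, -0.2]
width: -0.002
```

Request:
send_rows([
  [26, 15, 0, 0, -1],
  [26, 15, 0, 0, -1],
  [26, 15, 0, 0, -1],
  [26, 16, 0, 0, -1],
  [26, 15, 0, 0, -1],
  [0, 0, 0, 0, -1],
  [0, 0, 0, 0, -1],
])

```text
time: 19.77
position: [0.6261, -0.244, 0.3841]
orientation: [-3.072, 0.649, 0.006]
wrist_force: [0.2, 0.9, 0.6]
width: -0.001
```

Run:
```python
from h import *
go(*P(-15,43.5),.355,-.4136); rod()
```

```text
t 19.77 pos [ 0.6261 -0.244   0.3841] yaw -0.416 tilt [ 0.  0. -1.] F [0.2 0.9 0.6] w -0.001 -> shift mm [-0.4  0.6 29.1] roll -0.002
rod scene 160 [264.4 300.4] [0.927 0.375]
rod top 123 [182.4 261.3] [0.111 0.994]
(array([0.41511841, 0.04943465, 0.033767  ]), np.float64(0.0020670390556343427))
(array([0.45748365, 0.05617457, 0.03424018]), np.float64(0.001442248460058718))
(array([0.37306847, 0.04362854, 0.03636323]), np.float64(0.0015041846668896357))
```

Request:
send_rows([
  [0, 0, 10, 0, -1],
  [0, 0, 12, 0, -1],
  [0, 0, 8, 0, -1],
])

```text
time: 20.12
position: [0.6253, -0.2415, 0.3552]
orientation: [-3.074, 0.644, 0.003]
wrist_force: [-1.2, 0.3, 0.3]
width: 0.001
```

Request:
send_rows([
  [0, 0, 3, 0, -1],
  [0, 0, 3, 0, -1],
])

```text
time: 20.28
position: [0.6254, -0.242, 0.3494]
orientation: [-3.074, 0.645, 0.003]
wrist_force: [-0.3, 0.3, -0.2]
width: 0.004
```

Request:
send_rows([
  [0, 0, 3, 0, -1],
  [0, 0, 3, 0, -1],
])

```text
time: 20.45
position: [0.6261, -0.2427, 0.345]
orientation: [3.074, -0.646, 0.001]
wrist_force: [-0.1, -0.3, 0.5]
width: 0.003
```

Request:
send_rows([
  [0, 0, 3, 0, -1],
  [0, 0, 3, 0, -1],
])

```text
time: 20.62
position: [0.6262, -0.2429, 0.339]
orientation: [3.074, -0.646, 0.001]
wrist_force: [-0.1, 0.1, -0.1]
width: -0.002
```

Request:
send_rows([
  [0, 0, 3, 0, -1],
  [0, 0, 3, 0, -1],
])

```text
time: 20.78
position: [0.6262, -0.2429, 0.3334]
orientation: [3.074, -0.646, 0.001]
wrist_force: [-1.1, 0.3, 3.8]
width: 0.003
```

Request:
send_rows([
  [0, 0, 3, 0, -1],
  [0, 0, 3, 0, -1],
])

```text
time: 20.95
position: [0.6262, -0.2429, 0.3277]
orientation: [3.074, -0.646, 0.002]
wrist_force: [-1.7, 0.7, 3.9]
width: -0.001
```

Request:
send_rows([
  [0, 0, 3, 0, -1],
  [0, 0, 3, 0, -1],
  [0, 0, 3, 0, -1],
])

```text
time: 21.2
position: [0.6261, -0.2429, 0.318]
orientation: [3.074, -0.646, 0.001]
wrist_force: [-0.7, 0.4, 4.1]
width: 0.0
```

Request:
send_rows([
  [0, 0, 3, 0, -1],
  [0, 0, 3, 0, -1],
  [0, 0, 3, 0, -1],
])

```text
time: 21.45
position: [0.6262, -0.2429, 0.3087]
orientation: [3.074, -0.646, 0.001]
wrist_force: [-0.4, -0.0, 4.8]
width: 0.0
```

Request:
send_rows([
  [0, 0, 3, 0, -1],
  [0, 0, 3, 0, -1],
  [0, 0, 3, 0, -1],
])

```text
time: 21.7
position: [0.6262, -0.2429, 0.2997]
orientation: [3.074, -0.646, 0.001]
wrist_force: [0.4, -1.0, 4.1]
width: 0.002
```

Request:
send_rows([
  [0, 0, 2, 0, -1],
  [0, 0, 2, 0, -1],
  [0, 0, 2, 0, -1],
])

```text
time: 21.95
position: [0.6261, -0.2429, 0.2937]
orientation: [3.074, -0.646, 0.001]
wrist_force: [-0.2, -0.2, 3.6]
width: 0.001
```

Run:
```python
from h import *
go(*P(-15,43.5),.294,-.4136)
S=cam('scene');save(S,'pics/s5.png')
```

```text
t 21.95 pos [ 0.6261 -0.2429  0.2937] yaw -0.414 tilt [ 0.  0. -1.] F [-0.2 -0.2  3.6] w 0.001 -> shift mm [ 0.   1.7 -0.3] roll -0.001
```

Request:
send_rows([
  [0, 0, 1, 0, -1],
  [0, 0, 1, 0, -1],
])

```text
time: 22.17
position: [0.6261, -0.2428, 0.2919]
orientation: [3.074, -0.646, 0.001]
wrist_force: [0.2, -0.4, 4.0]
width: 0.003
```

Request:
send_rows([
  [0, 0, 1, 0, -1],
  [0, 0, 1, 0, -1],
])

```text
time: 22.33
position: [0.6261, -0.2428, 0.2899]
orientation: [3.074, -0.646, 0.001]
wrist_force: [0.5, -0.5, 3.3]
width: -0.001
```

Request:
send_rows([
  [0, 0, 1, 0, -1],
])

```text
time: 22.42
position: [0.6261, -0.2428, 0.2889]
orientation: [3.074, -0.646, 0.0]
wrist_force: [0.3, -0.2, 3.6]
width: -0.003
```

Request:
send_rows([
  [0, 0, 1, 0, -1],
])

```text
time: 22.5
position: [0.6261, -0.2428, 0.2879]
orientation: [3.074, -0.646, 0.0]
wrist_force: [0.8, -0.9, 3.7]
width: 0.001
```

Request:
send_rows([
  [0, 0, 1, 0, -1],
])

```text
time: 22.58
position: [0.6261, -0.2428, 0.2869]
orientation: [3.074, -0.646, 0.001]
wrist_force: [0.6, -0.8, 4.2]
width: 0.002
```

Request:
send_rows([
  [0, 0, 1, 0, -1],
])

```text
time: 22.67
position: [0.6261, -0.2428, 0.2859]
orientation: [3.074, -0.646, 0.0]
wrist_force: [0.7, -1.1, 3.7]
width: 0.0
```

Request:
send_rows([
  [0, 0, 1, 0, -1],
])

```text
time: 22.75
position: [0.6261, -0.2428, 0.2848]
orientation: [3.074, -0.646, 0.0]
wrist_force: [1.4, -1.8, 3.5]
width: -0.004
```

Request:
send_rows([
  [0, 0, 1, 0, -1],
])

```text
time: 22.83
position: [0.6261, -0.2428, 0.2839]
orientation: [3.074, -0.646, 0.0]
wrist_force: [0.4, -0.4, 3.8]
width: -0.003
```

Request:
send_rows([
  [0, 0, 1, 0, -1],
])

```text
time: 22.92
position: [0.6261, -0.2428, 0.2829]
orientation: [3.074, -0.646, 0.001]
wrist_force: [0.2, -1.5, 4.0]
width: -0.001
```

Request:
send_rows([
  [0, 0, 1, 0, -1],
])

```text
time: 23.0
position: [0.6261, -0.2428, 0.2818]
orientation: [3.074, -0.646, 0.0]
wrist_force: [0.5, -1.3, 3.3]
width: 0.0
```

Request:
send_rows([
  [0, 0, 1, 0, -1],
])

```text
time: 23.08
position: [0.6261, -0.2428, 0.2808]
orientation: [3.074, -0.646, 0.0]
wrist_force: [1.0, -0.7, 3.2]
width: 0.002
```

Request:
send_rows([
  [0, 0, 1, 0, -1],
])

```text
time: 23.17
position: [0.6261, -0.2428, 0.2798]
orientation: [3.074, -0.646, 0.0]
wrist_force: [1.1, -1.8, 3.6]
width: 0.0
```

Request:
send_rows([
  [0, 0, 1, 0, -1],
])

```text
time: 23.25
position: [0.6261, -0.2428, 0.2788]
orientation: [3.074, -0.646, 0.0]
wrist_force: [0.9, -2.0, 3.9]
width: -0.002
```

Request:
send_rows([
  [0, 0, 1, 0, -1],
])

```text
time: 23.33
position: [0.6261, -0.2428, 0.2779]
orientation: [3.074, -0.646, 0.0]
wrist_force: [1.5, -0.3, 3.4]
width: 0.0
```

Request:
send_rows([
  [0, 0, 1, 0, -1],
])

```text
time: 23.42
position: [0.6261, -0.2428, 0.2769]
orientation: [3.074, -0.646, 0.0]
wrist_force: [1.2, -1.0, 5.0]
width: 0.0
```

Request:
send_rows([
  [0, 0, 1, 0, -1],
])

```text
time: 23.5
position: [0.6261, -0.2428, 0.2761]
orientation: [3.074, -0.646, 0.001]
wrist_force: [0.5, -1.0, 4.3]
width: 0.003
```

Request:
send_rows([
  [0, 0, 1, 0, -1],
])

```text
time: 23.58
position: [0.6261, -0.2428, 0.2753]
orientation: [3.074, -0.646, 0.001]
wrist_force: [1.0, -0.8, 4.9]
width: -0.003
```

Request:
send_rows([
  [0, 0, 1, 0, -1],
])

```text
time: 23.67
position: [0.6261, -0.2428, 0.2744]
orientation: [3.074, -0.646, 0.001]
wrist_force: [0.6, -1.5, 7.3]
width: 0.004
```

Request:
send_rows([
  [0, 0, 1, 0, -1],
])

```text
time: 23.75
position: [0.6261, -0.2428, 0.2735]
orientation: [3.074, -0.646, 0.001]
wrist_force: [0.0, -0.2, 6.3]
width: 0.002
```

Request:
send_rows([
  [0, 0, 1, 0, -1],
])

```text
time: 23.83
position: [0.6261, -0.2428, 0.2727]
orientation: [3.074, -0.646, 0.001]
wrist_force: [0.4, -1.3, 6.5]
width: -0.001
```

Request:
send_rows([
  [0, 0, 0.5, 0, -1],
])

```text
time: 23.92
position: [0.6261, -0.2428, 0.2722]
orientation: [3.074, -0.646, 0.001]
wrist_force: [-0.0, -0.8, 6.1]
width: -0.003
```

Request:
send_rows([
  [0, 0, 0.5, 0, -1],
])

```text
time: 24.0
position: [0.6261, -0.2428, 0.2719]
orientation: [3.074, -0.646, 0.001]
wrist_force: [-1.6, -0.2, 7.6]
width: 0.003
```

Request:
send_rows([
  [0, 0, 0, 0, -1],
])

```text
time: 24.08
position: [0.6261, -0.2428, 0.2718]
orientation: [3.074, -0.646, 0.001]
wrist_force: [0.6, -0.2, 7.5]
width: 0.001
```

Run:
```python
from h import *
for i in range(5): S=cam('scene'); s=robot.state(); print(s['position'][2],s['wrist_force'][2])
save(S,'pics/s6.png')
```

```text
0.2718476242211273 6.69547056244829
0.27185830397740723 6.456691110952485
0.27184917607648956 5.9101757771338965
0.2718448765190638 6.381149683084852
0.27185725873077693 6.586628379178781
```

Request:
send_rows([
  [0, 0, -2, 0, -1],
  [0, 0, -5, 0, -1],
  [0, 0, -15, 0, -1],
  [0, 0, -30, 0, -1],
  [0, 0, -30, 0, -1],
  [0, 0, -30, 0, -1],
  [-30, 0, -10, 0, -1],
  [-30, 0, 0, 0, -1],
  [-30, 0, 0, 0, -1],
  [-30, 0, 0, 0, -1],
  [0, 0, 0, 0, -1],
  [0, 0, 0, 0, -1],
])

```text
time: 25.33
position: [0.5147, -0.1934, 0.392]
orientation: [-3.074, 0.645, 0.004]
wrist_force: [0.7, -1.1, -0.5]
width: -0.001
```

Run:
```python
from h import *
rod(); ball(); S=cam('scene');T=cam('top'); go(.5,-.2)
a=cv2.resize(S['pixels'][100:230,225:335],(440,520),interpolation=3); b=cv2.resize(T['pixels'][150:280,220:310],(360,520),interpolation=3)
cv2.imwrite('pics/h.png',np.hstack([a,b])[:,:,::-1])
```

```text
rod scene 160 [264.5 300.3] [0.928 0.372]
rod top 119 [182.4 261.4] [0.112 0.994]
(array([0.41498821, 0.049257  , 0.03412805]), np.float64(0.001762483863071241))
(array([0.45689661, 0.05608098, 0.03480641]), np.float64(0.0023649675909355153))
(array([0.37310434, 0.04336804, 0.03663694]), np.float64(0.0014637923519395725))
ball [(161, array([310.7, 129.3])), (156, array([345.9, 208.7]))]
t 25.63 pos [ 0.517  -0.1949  0.3927] yaw -0.414 tilt [-0.  0. -1.] F [ 0.1  0.  -0.1] w -0.0 -> shift mm [-13.5  11.5   0. ] roll 0
```

View pics/h.png

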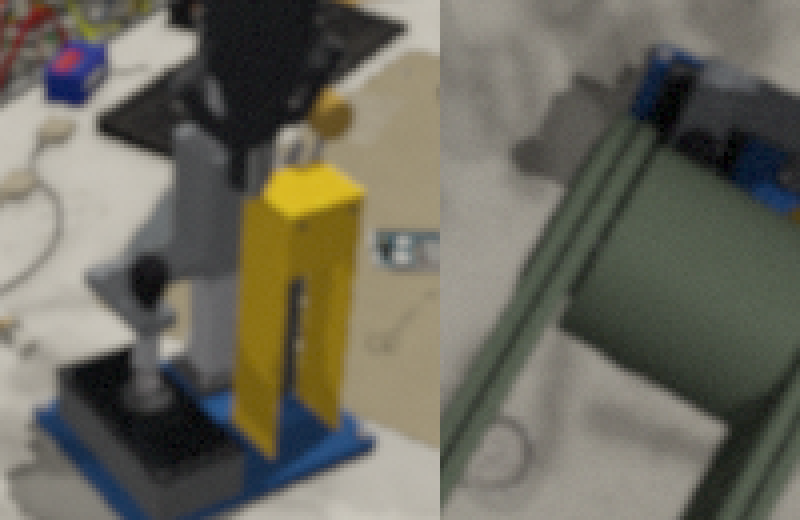

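```bash
python3 -c "
from station import robot
print(robot.sign_off())"
```

```text
the job is handed in; nothing more can be done
None
```

I handed the job in at about 25.6 s of the 72 s, with every step done. The sign-off gave no verdict, so what follows is from my own checks.

- **Pawl:** The tool can only point down, so I sloped the rod to about 38° by pressing its shank down over the front edge of the guard roof. I then went in under the skirt and raised the tail. The brass weight swung about 25 mm sideways and stayed there after I withdrew the rod. The head later went well past the 18 mm limit, so the pawl was clear of the teeth. The pawl angle itself was never read directly.
- **Rod:** It is back in its rest and let go. It lies level, with its axis at about 34 to 36 mm, about 4 mm further back than where it started. Levelling it against the rear post took up to 30 N at the wrist, so I opened the jaws and let the tip drop the rest of the way.
- **Head:** I pushed it down with shut fingers on the knob. The push was steady at about 3.7 N, and the foot met the phone at a head travel of about 70 mm. From there I went about 6 mm further, and the force rose to about 6.5 N. That rise alone suggests about 5 mm of push-in, so the two readings differ by about 1 mm. Both are well inside 2.5 to 9.5 mm and short of bottoming.
- **Last picture:** It shows the foot on the phone, the weight tipped over, the dish where it was and the arm clear. I did not measure the bottle again at the end, but the arm never went near it.

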